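# Uncover the set stone and hold the loupe over it at working height

### The job

Lift the aluminium dust cover off the setting stand by its knob and set it down gently, upright, on the bench or the cutting mat, clear of the stand. Then take the loupe that leans on the bead box by its handle and hold it still and level over the pendant, the lens centred above the stone and at the same height as the needle tip of the surface gauge beside the stand. Finish while still holding the loupe there, touching nothing with it, and leave the pendant, stand, gauge, bead box, tin and tweezers where they are.

Things in the scene. Friction and masses are not known exactly. Their poses are not given: they have to be found in the camera images.
- stand: round turned wooden setting stand, 100 mm across, loose on the bench; origin at the centre of its underside, z up. An 8 mm high outer ledge carries the cover; inside it a raised middle, 71 mm across, with a dark pad on it, top 16 mm above the bench. To its right (-y) the bench is clear for 200 mm and more, and there begins a flat blue cutting mat, 3 mm thick.
- cover: spun aluminium dust cover, a hollow dome 85 mm across and 40 mm high, 120 g, with a dark wooden knob on top (neck 14 mm thick, head 25 mm thick from 50 to 63 mm above the lower rim, knob top at 66 mm). It only rests on the stand's ledge, round the raised middle. Origin at the centre of its lower rim, z up through the knob.
- pendant: round brass pendant, 26 mm across, with a pale domed stone, lying loose on the pad of the stand under the cover, up to 7 mm off the stand's middle; origin at the centre of its underside.
- stone_top (a point): top of the pendant's stone, 9 mm above the pendant's underside
- gauge: surface gauge: round dark steel base 55 mm across, 700 g, with an upright steel spindle 128 mm high, about 126 mm from the stand's middle on the side away from the robot; origin at the centre of its underside, z up along the spindle. Its needle points level towards the stand.
- needle_tip (a point): point of the gauge's needle, which marks the height at which the middle of the lens must be held: 80 to 110 mm above the bench, differently set each time; it ends about 66 mm from the stand's middle, above the stand's rim. The point's frame has z up.
- loupe: hand loupe, 80 g: round dark steel frame 62 mm across, 10 mm thick, with a glass lens, and a straight black handle 14 mm wide, 12 mm thick. Origin at the middle of the lens; x in the lens's plane, pointing away from the handle, z along the lens's axis, upward. The handle runs along -x from 51 to 147 mm from the origin; the balance point lies about 60 mm along -x.
- handle (a point): point on the middle of the loupe's handle, 85 mm along the loupe's -x from the lens's middle, axes as the loupe's. At the start the far rim of the frame stands on the bench and the handle slopes up at about 13 degrees onto the edge of the bead box, which it meets 37 mm beyond this point, so this point lies about 31 mm above the bench.
- bead_box: closed clear plastic bead box, 118 x 169 x 34 mm, 400 g, lying flat; origin at the centre of its underside, y along the long side. The loupe leans on its long -x edge.
- tin: round aluminium screw-lid tin, 50 mm across, 22 mm high, a bystander; origin at the centre of its underside
- tweezers: steel tweezers lying flat, 133 mm long along their y, 15 mm wide, 10 mm high, a bystander; origin at the centre of the underside
There are look-alikes about, which are no part of the job. What is shaped like the cover but orange is not meant.

How it is judged:
On the way, in this order (a step that is already met when the one before it is completed fails the run):
1. the cover is lifted off the stand in the fingers (contact force between the fingers and cover above 0.5 N and z of cover in the frame of stand above 0.03 m), for 0.1 s.
2. the cover stands upright on the bench or mat clear of the stand, let go (height (world z) of cover below 0.006 m and angle between cover's own z axis and vertical below 0.1 rad and horizontal distance between cover and stand above 0.1 m and contact force between the fingers and cover below 0.1 N), for 0.2 s.
3. the loupe is lifted in the fingers (contact force between the fingers and loupe above 0.5 N and height (world z) of loupe above 0.045 m and contact force between loupe and bead_box below 0.05 N), for 0.2 s.
At the end, for the whole second after the job is handed in: Loupe held at rest, touching nothing else, lens within 6 mm of the needle tip's height, 9 mm of the stone sideways, level within 0.1 rad; cover upright on bench or mat, let go, over 100 mm from the stand (centres); pendant, stand and needle tip within 8 mm of their starts (all of step 2 and z of loupe in the frame of needle_tip between -0.006 and 0.006 m and horizontal distance between loupe and stone_top below 0.009 m and angle between loupe's own z axis and vertical below 0.1 rad and linear speed of each of loupe, cover below 0.02 m/s and contact force between the fingers and loupe above 0.5 N and contact force between loupe and stand below 0.05 N and contact force between loupe and cover below 0.05 N and contact force between loupe and pendant below 0.05 N and contact force between loupe and gauge below 0.05 N and contact force between loupe and bead_box below 0.05 N and contact force between loupe and tin below 0.05 N and contact force between loupe and tweezers below 0.05 N and distance of each of needle_tip, pendant, stand from where it was at the start of the episode below 0.008 m); the arm keeps its last pose, push and grip.
It fails at once if the cover is tipped over or let go in the air (angle between cover's own z axis and vertical above 0.7 rad or (height (world z) of cover above 0.03 m and contact force between the fingers and cover below 0.01 N and contact force between cover and stand below 0.01 N and contact force between cover and gauge below 0.01 N)).
It fails at once if the loupe is dropped (height (world z) of loupe above 0.05 m and contact force between the fingers and loupe below 0.01 N).
It fails at once if the gauge or its needle is shifted (distance of any of needle_tip, gauge from where it was at the start of the episode above 0.012 m).
It fails at once if the pendant or the stand is shifted (distance of any of pendant, stand from where it was at the start of the episode above 0.012 m).
It fails at once if the bead box, the tin or the tweezers are pushed away (distance of any of bead_box, tin, tweezers from where it was at the start of the episode above 0.025 m).
It also fails if it takes over 56 s, if anything falls off the work surface, if the arm or the gripper's body presses on something with over 40 N, if the wrist force passes 120 N, or if a joint passes its speed limit or range.

### The arm

A 7-joint arm with a two-finger parallel gripper is mounted at the origin on a cart in front of the work surface, level with it; the furniture and walls round the work are solid. World frame = base frame: x ahead of the robot, y to its left, z up, the work surface at z = 0. Lengths are in m, angles in rad, forces in N, time in s.
With the tool pointing down it reaches from about 0.425 to 0.975 m from the base axis. Payload 16.7 kg.
Tool frame: the origin (TCP) lies at the very end of the fingers, on their centre line; the grasp point (between the pads) lies 19 mm behind it; z points along the fingers, y is the direction in which the jaws open and shut (so a half turn about z gives the same grasp; the last joint's range is limited). The gripper opens to 85 mm and grips with 20 to 120 N. Pads are 22 mm wide; open, the fingers measure 114 mm over their backs; the gripper's body (76 mm by 85 mm) begins 54 mm behind the grasp point. The pads swing forward as they close: fully open they stand 13 mm farther back than shut.
Start: joints at [-1.47, 0.426, 0.074, 1.606, -0.034, 1.111, -0.067], TCP at [0.168, 0.654, 0.231] pointing down, gripper open.
Joint ranges: [-2.85, 2.85], [-0.5, 2.14], [-1.23, 1.37], [0.21, 2.46], [-1.02, 4.16], [0.16, 2.05], [-2.73, 2.73]. Speed limits (rad/s): [1.89, 1.89, 2.39, 2.39, 3.01, 3.01, 3.01].

### API

Orientations are given as a unit quaternion [x, y, z, w].
In Python, from bench import ctrl gives the robot as it stands.
- The arm moves only by the shell command python3 -m handwheel 'ROWS'. ROWS is JSON, a list of rows, each a list of 3 entries, a list of its own where there are three numbers: the turn, a rotation vector about the tool's x, y, z in degrees, then the shift along the tool's x, y, z in mm, then the opening, from 0 (shut) to 1 (fully open). In form: [[[ax, ay, az], [x, y, z], gripper], ...]. A call has exactly 10 rows; each row is the pose to reach, as a shift and turn from the pose measured when the call began, along the tool's axes at that moment; what a row does not reach only later rows make up. A row lasts 1/8 s, in which the tool goes at most 62.5 mm and 10.7 degrees, less where a joint would pass 70% of its speed; a pose out of reach is approached as far as the arm can. A call with a gripper value outside its range is refused whole. The fingers move at their own pace and stop on an object; the grip force is fixed at half the most. Time passes only in rows, so rows that repeat a pose let the fingers close, or fill a call up. It gives the time, the measured TCP pose, the force and the opening at its end, in the units of the state.
- ctrl.get_obs(): the state, without advancing time (a new reading comes with each control period).
- ctrl.snapshot(name): name is "side" or "top" or "wrist"; returns a dict with "image" (420x560x3 uint8, red, green, blue), "intrinsics" (3x3 intrinsics, pixels), "dist_coeffs" ([k1, k2, p1, p2, k3] as OpenCV has them; the pictures are not rectified), "R" (3x3) and "t" (3): a world point X has camera coordinates R X + t. Camera axes: x right, y down, z forward; pixel columns grow to the right and rows downward; lengths in m; the calibration is good to about 2 mm. A picture is of the moment at which its call begins. There is no depth.
- ctrl.job_done(): hands the job in, once; it reports no verdict.
Trained networks look in a picture, given as the dict that the camera call returned (one of the last four; its "shot" number tells which), for a name from the list of things; names that differ only in an ending like _2 or _b are one class to them, and where a whole thing is asked for, a point or a joint stands for the part that bears it (a point fixed in the world has none). Each returns a list of dicts, best first, with "confidence" (0 to 1); they miss things now and then, are a little off and sometimes report something else, mostly with a low value. They report only what shows in the picture. A call takes as long as a camera call. They do not tell look-alikes from the thing itself.
- ctrl.spot_in(picture, label): "pixel" ([column, row] in pixels, amid what is visible of it).
- ctrl.outline_of(picture, label): "mask" (420x560 bool, what is visible of it) and "pixel" ([column, row] in pixels, amid what is visible of it).
- ctrl.landmark_of(picture, label): "pixel" ([column, row] in pixels: a listed point, or the origin of a listed thing).
The state is a dict: "time": time; "joint_pos": joint angles; "qvel": joint speeds; "joint_torque": joint torques, N m; "tool_pos": TCP position; "tcp_rot": TCP orientation; "force": force on the tool from outside, world axes, zero at the start; "moment": the same for the moment, N m; "finger_gap": finger opening in m.
Only numpy, scipy, OpenCV 4.12 (cv2) and the standard library are available. Lean on these libraries where they do the work, as an engineer would, in place of code of your own. Each camera call takes 0.05 s, during which the arm holds its last target.

## Working session

There is one attempt and no reset: what is moved stays moved. The work goes in short steps, Python scripts to look and compute and a shell command to move; the robot and the scene stay as the last step left them, time stands still between calls to the robot, and variables do not carry over. Pictures are saved under pics/ and viewed, and the job is handed in when it is done.

```bash
ls; mkdir -p pics
cat > h.py <<'E'
import numpy as np, cv2, pickle
from bench import ctrl
from scipy.spatial.transform import Rotation as Rot
def snap(n,save=None):
    p=ctrl.snapshot(n)
    if save: cv2.imwrite('pics/'+save+'.png',p['image'][:,:,::-1])
    return p
def ray(p,px):
    u=cv2.undistortPoints(np.array([[px]],float),p['intrinsics'],p['dist_coeffs'])[0,0]
    R=p['R'];d=R.T@np.array([u[0],u[1],1]);return -R.T@p['t'],d/np.linalg.norm(d)
def onz(p,px,z):
    o,d=ray(p,px);return o+d*(z-o[2])/d[2]
def tri(obs):
    A=np.zeros((3,3));b=np.zeros(3);L=[]
    for p,px in obs:
        o,d=ray(p,px);M=np.eye(3)-np.outer(d,d);A+=M;b+=M@o;L.append((o,d))
    x=np.linalg.solve(A,b);return x,[float(np.linalg.norm((np.eye(3)-np.outer(d,d))@(x-o))) for o,d in L]
def proj(p,X):
    return cv2.projectPoints(np.array([X],float),cv2.Rodrigues(p['R'])[0],p['t'],p['intrinsics'],p['dist_coeffs'])[0][0,0]
def totool(v,o=None):
    o=o or ctrl.get_obs();return Rot.from_quat(o['tcp_rot']).inv().apply(v)
E
python3 - <<'E'
from h import *
np.set_printoptions(precision=4,suppress=True)
o=ctrl.get_obs();print(o)
for n in ['side','top','wrist']:
    p=snap(n,n+'0')
    print(n,p['shot'],-p['R'].T@p['t'],p['R'][2])
    for l in ['stand','cover','gauge','needle_tip','loupe','handle','bead_box','tin','tweezers']:
        r=ctrl.landmark_of(p,l)
        print(l,[(np.round(x['pixel'],1).tolist(),round(x['confidence'],2),onz(p,x['pixel'],0)[:2].round(3).tolist()) for x in r[:3]])
E
```

```text
pics
{'time': 0.0, 'joint_pos': array([-1.4695,  0.4267,  0.0738,  1.6067, -0.0341,  1.1108, -0.0671]), 'qvel': array([-0.0008, -0.0005,  0.0006, -0.0006, -0.0017,  0.0003,  0.0019]), 'joint_torque': array([  0.0003, -94.9829,   3.7613, -46.3502,   0.0192,   0.0105,
         0.    ]), 'tool_pos': array([0.1674, 0.6535, 0.2306]), 'tcp_rot': array([ 0.1251,  0.9921, -0.0007, -0.    ]), 'force': array([-1.1813, -0.3105,  0.5265]), 'moment': array([0.0287, 0.01  , 0.0145]), 'finger_gap': 0.08544749624916832}
side 1 [ 0.3343 -0.9024  0.7638] [ 0.1709  0.7857 -0.5946]
stand [([279.6, 303.6], 0.9, [0.487, -0.216]), ([315.3, 266.2], 0.39, [0.582, -0.131])]
cover [([370.5, 267.6], 0.85, [0.692, -0.16]), ([281.6, 308.4], 0.83, [0.488, -0.229])]
gauge [([314.2, 271.0], 0.95, [0.576, -0.144])]
needle_tip [([297.4, 240.5], 0.61, [0.565, -0.044])]
loupe [([294.6, 216.9], 0.6, [0.579, 0.039]), ([282.0, 305.9], 0.16, [0.49, -0.223])]
handle [([271.4, 192.0], 0.86, [0.547, 0.149])]
bead_box [([261.6, 186.8], 0.75, [0.528, 0.177])]
tin [([325.6, 206.2], 0.55, [0.662, 0.064])]
tweezers [([217.4, 250.9], 0.38, [0.389, -0.039])]
top 2 [ 0.4813 -0.0177  1.0094] [ 0.0811 -0.0095 -0.9967]
stand []
cover [([331.6, 152.5], 0.6, [0.683, -0.163]), ([361.4, 237.7], 0.58, [0.493, -0.222])]
gauge [([323.9, 201.2], 0.58, [0.575, -0.142])]
needle_tip [([345.5, 219.0], 0.63, [0.535, -0.188])]
loupe [([255.3, 201.5], 0.7, [0.578, 0.009]), ([359.6, 240.0], 0.66, [0.488, -0.218])]
handle [([219.8, 224.1], 0.91, [0.53, 0.087])]
bead_box [([175.9, 223.2], 0.61, [0.534, 0.183])]
tin [([228.2, 163.8], 0.57, [0.663, 0.067])]
tweezers [([285.3, 291.3], 0.69, [0.381, -0.052])]
wrist 3 [0.0867 0.6756 0.3736] [ 0.3148 -0.0807 -0.9457]
stand []
cover []
gauge []
needle_tip []
loupe []
handle []
bead_box []
tin []
tweezers []
```

View pics/side0.png

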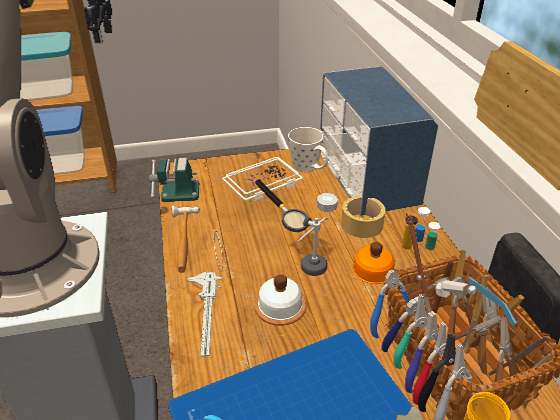

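View pics/top0.png

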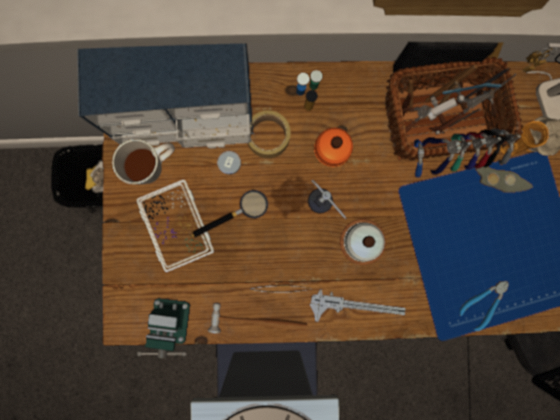

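The side view shows the silver cover on its stand at about (280,303), with the gauge behind it at (315,265). The orange look-alike is at (372,265). The loupe is at (294,217) with its handle up on the bead box. In the top view the silver cover is at (364,242), the gauge base at (320,200) and the mat's left edge at column 400–438. Next I'll move the arm closer for wrist views.

```bash
python3 -m handwheel '[[[0,0,6],[-45,-34,-30],0.5],[[0,0,12],[-90,-68,-60],0.5],[[0,0,18],[-135,-102,-90],0.5],[[0,0,24],[-180,-136,-120],0.5],[[0,0,30],[-225,-170,-120],0.5],[[0,0,36],[-270,-204,-120],0.5],[[0,0,44],[-315,-238,-120],0.5],[[0,0,44],[-350,-265,-120],0.5],[[0,0,44],[-370,-310,-120],0.5],[[0,0,44],[-390,-365,-120],0.5]]'
python3 - <<'E'
from h import *
np.set_printoptions(precision=4,suppress=True)
o=ctrl.get_obs();print(o['joint_pos'],Rot.from_quat(o['tcp_rot']).as_matrix(),o['finger_gap'])
E
```

```text
time: 2.75
tool_pos: [0.455, 0.2022, 0.3512]
tcp_rot: [0.487, 0.873, -0.0, 0.0]
force: [0.4, 0.6, 1.3]
finger_gap: 0.0427
[-1.0093  0.0222  0.4763  1.8555 -0.0105  1.2664  0.0226] [[-0.5248  0.8512  0.0001]
 [ 0.8512  0.5248 -0.0002]
 [-0.0002 -0.     -1.    ]] 0.042748929130995254
```

```bash
cat > look.py <<'E'
from h import *
import sys
np.set_printoptions(precision=4,suppress=True)
def look(cam,tag,labels):
    p=snap(cam,tag); out={'p':p}
    for l in labels:
        r=ctrl.landmark_of(p,l); out[l]=r
        print(tag,l,[(np.round(x['pixel'],1).tolist(),round(x['confidence'],2)) for x in r[:3]])
    pickle.dump(out,open('pics/'+tag+'.pkl','wb'))
    print(ctrl.get_obs()['time']);return out
if __name__=='__main__': look(sys.argv[1],sys.argv[2],sys.argv[3:])
E
python3 look.py wrist w1 loupe handle
python3 -m handwheel '[[[0,0,0],[-45,-10,0],0.5],[[0,0,0],[-90,-20,0],0.5],[[0,0,0],[-135,-30,0],0.5],[[0,0,0],[-150,-36,0],0.5],[[0,0,0],[-150,-36,0],0.5],[[0,0,0],[-150,-36,0],0.5],[[0,0,0],[-150,-36,0],0.5],[[0,0,0],[-150,-36,0],0.5],[[0,0,0],[-150,-36,0],0.5],[[0,0,0],[-150,-36,0],0.5]]'
python3 look.py wrist w2 loupe handle gauge needle_tip cover
```

```text
w1 loupe [([268.8, 297.0], 0.59)]
w1 handle [([281.4, 254.7], 0.58)]
2.9
time: 4.15
tool_pos: [0.5026, 0.0538, 0.3518]
tcp_rot: [0.49, 0.872, 0.001, -0.0]
force: [0.3, 0.7, 1.2]
finger_gap: 0.0428
w2 loupe [([301.7, 202.4], 0.96)]
w2 handle [([311.7, 145.5], 0.56)]
w2 gauge [([252.7, 283.2], 0.7)]
w2 needle_tip []
w2 cover [([308.2, 329.9], 0.92), ([167.7, 301.2], 0.7)]
4.45
```

View pics/w1.png

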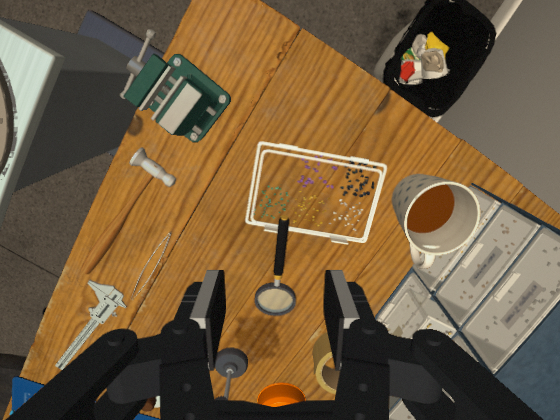

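View pics/w2.png

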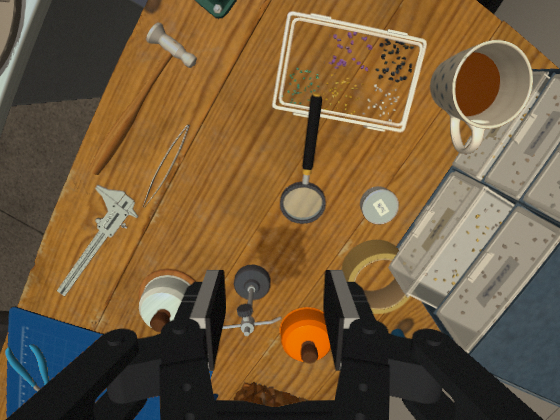

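w1 and w2 show the loupe at (302,202) with its handle running up to the box edge at about (315,100). The gauge base is at (252,283), the silver cover at (165,300), the tin at (380,205) and the tweezers at (168,165).

```bash
python3 -m handwheel '[[[0,0,9],[-36,-33,5],0.5],[[0,0,18],[-72,-66,10],0.5],[[0,0,27],[-108,-99,15],0.5],[[0,0,36],[-144,-132,20],0.5],[[0,0,45],[-180,-165,25],0.5],[[0,0,54],[-216,-198,30],0.5],[[0,0,63],[-250,-231,30],0.5],[[0,0,70],[-250,-231,30],0.5],[[0,0,70],[-250,-231,30],0.5],[[0,0,70],[-250,-231,30],0.5]]'
python3 look.py wrist w3 cover stand gauge needle_tip
python3 look.py side s3 needle_tip
python3 - <<'E'
from h import *
np.set_printoptions(precision=4,suppress=True)
D={k:pickle.load(open(f'pics/{k}.pkl','rb')) for k in ['w1','w2','w3','s3']}
g=lambda k,l,i=0:(D[k]['p'],D[k][l][i]['pixel'])
for l,ks in [('loupe',[('w1',0),('w2',0)]),('handle',[('w1',0),('w2',0)]),('gauge',[('w2',0),('w3',0)]),('cover',[('w2',1),('w3',0)])]:
    try:print(l,tri([g(k,l,i) for k,i in ks]))
    except Exception as e: print(l,e)
s=D['s3']['p']
for l,px in [('loupe',[294.6,216.9]),('handle',[271.4,192]),]: print(l,'side+w2',tri([g('w2',l),(s,px)]))
E
```

```text
time: 5.7
tool_pos: [0.4358, -0.2793, 0.3213]
tcp_rot: [0.9, 0.435, 0.001, -0.001]
force: [0.0, -0.1, -1.0]
finger_gap: 0.0427
w3 cover [([274.1, 90.2], 0.66)]
w3 stand [([283.8, 14.3], 0.43)]
w3 gauge []
w3 needle_tip [([282.5, 14.3], 0.52)]
5.95
s3 needle_tip [([298.0, 240.6], 0.46)]
6.05
loupe (array([0.5674, 0.0141, 0.012 ]), [0.004273377794909835, 0.004273377794909976])
handle (array([0.5385, 0.088 , 0.0256]), [0.0001493383683225255, 0.0001493383683228058])
gauge list index out of range
cover (array([ 0.4839, -0.2177,  0.0178]), [0.00040324574817768446, 0.0004032457481777869])
loupe side+w2 (array([0.5718, 0.0163, 0.0184]), [0.0016151081485793522, 0.0016151081485793859])
handle side+w2 (array([0.5353, 0.0895, 0.0434]), [0.00028360547608476507, 0.00028360547608459246])
```

View pics/w3.png

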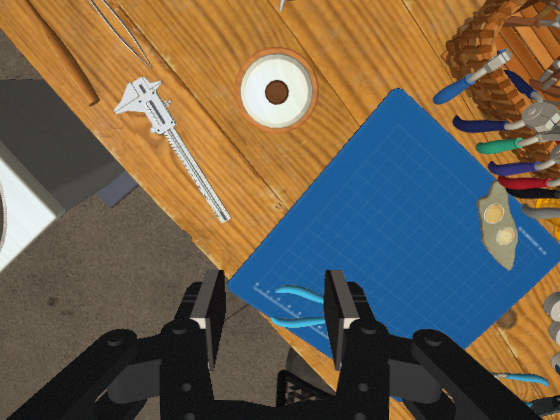

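w3 shows the stand as an orange rim centred at (279,90), the knob at (277,92), the needle tip at (282,2) and the mat's near edge running from (230,283) to (395,88).

```bash
python3 - <<'E'
from h import *
np.set_printoptions(precision=4,suppress=True)
w=pickle.load(open('pics/w3.pkl','rb'))['p'];s=pickle.load(open('pics/s3.pkl','rb'))['p']
print('knob top on z.074',onz(w,[276.5,92],.074),'stand rim',onz(w,[279,90.5],.008))
print('knob tri',tri([(w,[276.5,92]),(s,[280,280])]))
for px in [[230,283],[395,88],[380,230],[350,230],[390,190]]: print(px,onz(w,px,.003))
print('gaugetip',tri([(w,[282,3]),(s,[298,240.6])]))
E
python3 -c "
import cv2
i=cv2.imread('pics/s3.png')[180:340,200:400];cv2.imwrite('pics/s3c.png',cv2.resize(i,None,fx=4,fy=3.75,interpolation=cv2.INTER_CUBIC))"
```

```text
knob top on z.074 [ 0.4855 -0.2199  0.074 ] stand rim [ 0.4885 -0.2216  0.008 ]
knob tri (array([ 0.486 , -0.2202,  0.0673]), [0.0005710990068289723, 0.0005710990068289631])
[230, 283] [ 0.275  -0.3819  0.003 ]
[395, 88] [ 0.5999 -0.3045  0.003 ]
[380, 230] [ 0.4845 -0.4458  0.003 ]
[350, 230] [ 0.4528 -0.4205  0.003 ]
[390, 190] [ 0.5254 -0.4072  0.003 ]
gaugetip (array([ 0.5357, -0.1623,  0.105 ]), [0.0010990838837469615, 0.0010990838837466534])
```

View pics/s3c.png

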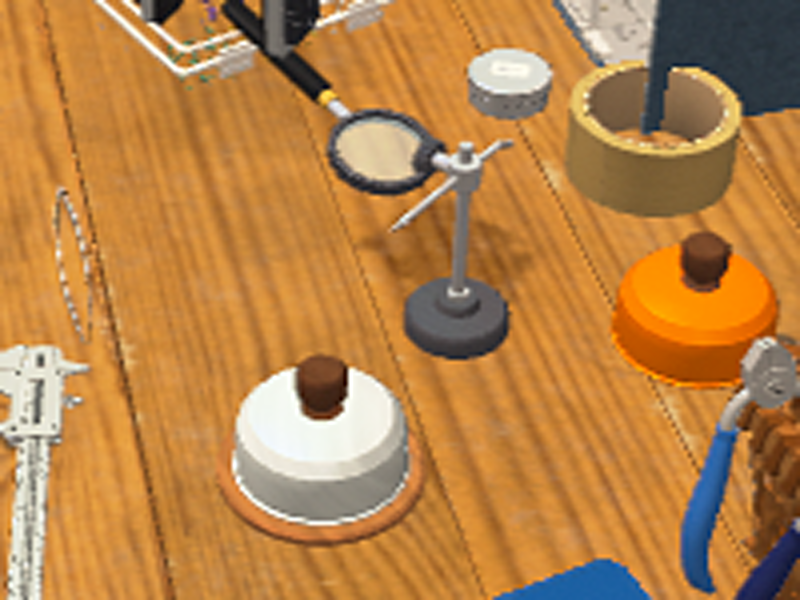

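```bash
python3 -m handwheel '[[[0,0,0],[30,1,40],0.5],[[0,0,0],[60,2,80],0.5],[[0,0,0],[78,2,130],0.5],[[0,0,0],[78,2,180],0.5],[[0,0,0],[78,2,205],0.5],[[0,0,0],[78,2,220],0.5],[[0,0,0],[78,2,235],0.5],[[0,0,0],[78,2,235],0.5],[[0,0,0],[78,2,235],0.5],[[0,0,0],[78,2,235],0.5]]'
python3 - <<'E'
from h import *
snap('wrist','w4');p=snap('side','s4')
i=p['image'][180:340,200:400,::-1];cv2.imwrite('pics/s4c.png',cv2.resize(i,None,fx=4,fy=3.75,interpolation=cv2.INTER_CUBIC))
E
```

```text
time: 7.3
tool_pos: [0.4864, -0.2198, 0.0872]
tcp_rot: [0.901, 0.434, 0.001, -0.0]
force: [0.3, 0.1, -0.8]
finger_gap: 0.0429
```

View pics/w4.png

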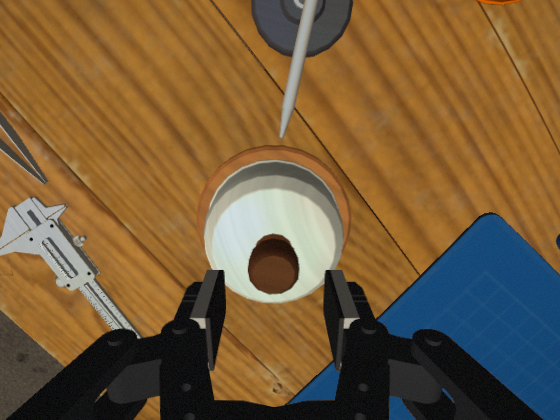

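View pics/s4c.png

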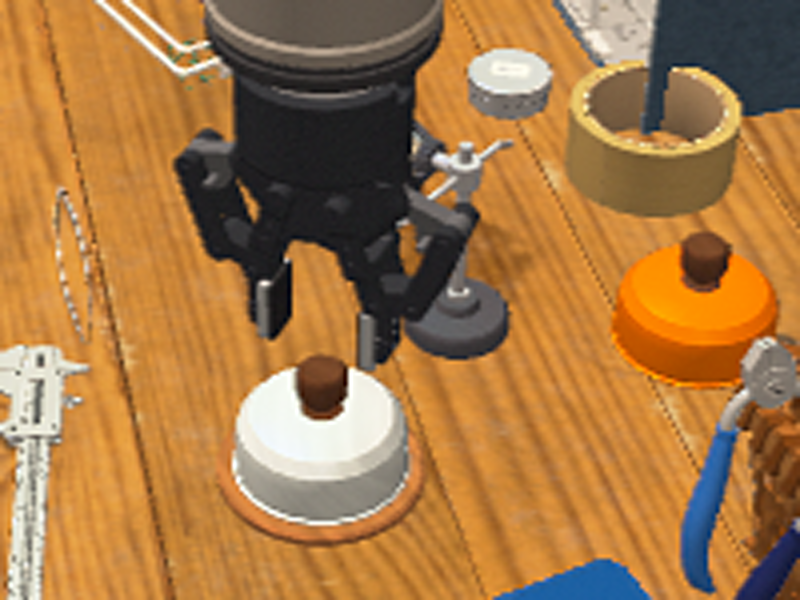

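Both fingers straddle the knob: it sits at (273,265) and the finger midline is at column 275. The needle tip at (281,136) is clear. I'll go down and close.

```bash
python3 -m handwheel '[[[0,0,0],[0,0,15],0.5],[[0,0,0],[0,0,30],0.5],[[0,0,0],[0,0,38],0.5],[[0,0,0],[0,0,38],0.5],[[0,0,0],[0,0,38],0.3],[[0,0,0],[0,0,38],0.15],[[0,0,0],[0,0,38],0.0],[[0,0,0],[0,0,38],0.0],[[0,0,0],[0,0,38],0.0],[[0,0,0],[0,0,38],0.0]]'
python3 - <<'E'
from h import *
p=snap('side','s5');o=ctrl.get_obs();print(o['force'],o['moment'],o['tool_pos'],o['finger_gap'])
i=p['image'][180:340,200:400,::-1];cv2.imwrite('pics/s5c.png',cv2.resize(i,None,fx=4,fy=3.75,interpolation=cv2.INTER_CUBIC))
E
```

```text
time: 8.65
tool_pos: [0.4865, -0.2199, 0.0493]
tcp_rot: [0.901, 0.434, 0.001, -0.0]
force: [-1.8, -1.1, 6.3]
finger_gap: 0.0229
[-0.89675401 -1.04449185  6.65640823] [-0.20283277  0.40072882 -0.04002385] [ 0.48651554 -0.21985836  0.04931114] 0.022723225191985386
```

View pics/s5c.png

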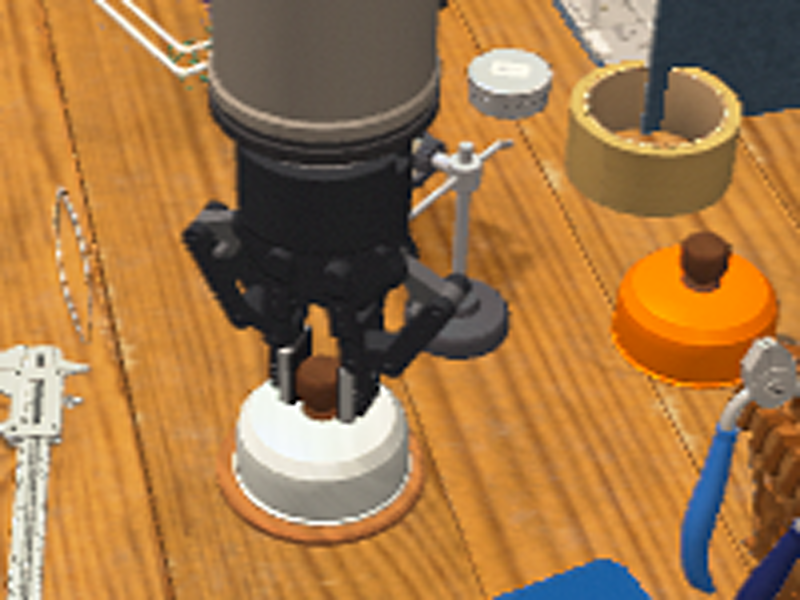

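The grip is on, with a gap of 23 mm. Now I'll lift straight up.

```bash
python3 -m handwheel '[[[0,0,0],[0,0,-4],0],[[0,0,0],[0,0,-10],0],[[0,0,0],[0,0,-18],0],[[0,0,0],[0,0,-28],0],[[0,0,0],[0,0,-38],0],[[0,0,0],[0,0,-48],0],[[0,0,0],[0,0,-58],0],[[0,0,0],[0,0,-65],0],[[0,0,0],[0,0,-65],0],[[0,0,0],[0,0,-65],0]]'
python3 - <<'E'
from h import *
p=snap('side','s6');w=snap('wrist','w6');pickle.dump(p,open('pics/s6.pkl','wb'))
i=p['image'][180:340,200:400,::-1];cv2.imwrite('pics/s6c.png',cv2.resize(i,None,fx=4,fy=3.75,interpolation=cv2.INTER_CUBIC))
E
```

```text
time: 9.95
tool_pos: [0.4863, -0.2198, 0.1141]
tcp_rot: [0.901, 0.434, 0.001, -0.0]
force: [0.1, 0.0, -0.9]
finger_gap: 0.0226
```

View pics/s6c.png

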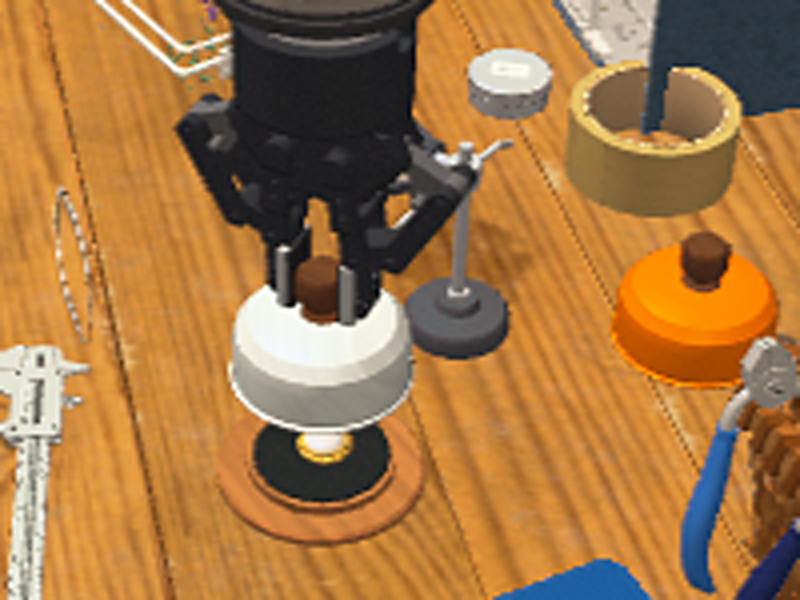

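View pics/w6.png

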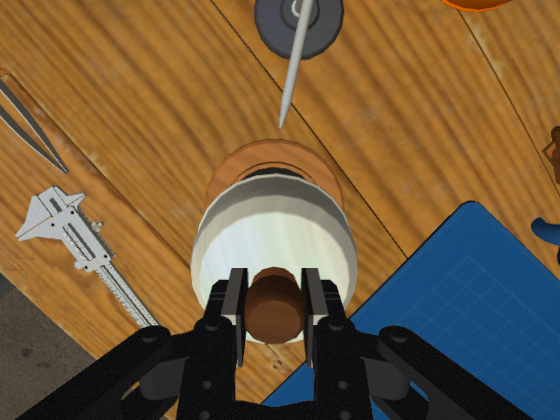

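The cover is lifted upright and the pendant is undisturbed on the pad. Now I'll carry it to the mat.

```bash
python3 -m handwheel '[[[0,0,0],[-15,14,0],0],[[0,0,0],[-42,39,0],0],[[0,0,0],[-72,66,0],0],[[0,0,0],[-102,94,0],0],[[0,0,0],[-130,120,0],0],[[0,0,0],[-148,136,0],0],[[0,0,0],[-148,136,10],0],[[0,0,0],[-148,136,25],0],[[0,0,0],[-148,136,40],0],[[0,0,0],[-148,136,50],0]]'
python3 -m handwheel '[[[0,0,0],[0,0,0],0],[[0,0,0],[0,0,5],0],[[0,0,0],[0,0,10],0],[[0,0,0],[0,0,14],0],[[0,0,0],[0,0,16],0],[[0,0,0],[0,0,18],0],[[0,0,0],[0,0,19],0],[[0,0,0],[0,0,19],0],[[0,0,0],[0,0,19],0],[[0,0,0],[0,0,19],0]]'
python3 - <<'E'
from h import *
p=snap('side','s7');o=ctrl.get_obs();print(o['force'],o['tool_pos'])
i=p['image'][260:420,200:400,::-1];cv2.imwrite('pics/s7c.png',cv2.resize(i,None,fx=4,fy=3.75,interpolation=cv2.INTER_CUBIC))
E
```

```text
time: 11.3
tool_pos: [0.5002, -0.4193, 0.0623]
tcp_rot: [0.901, 0.434, 0.001, -0.001]
force: [0.3, -0.3, -1.3]
finger_gap: 0.0227
time: 12.55
tool_pos: [0.5002, -0.4193, 0.0445]
tcp_rot: [0.901, 0.434, 0.001, -0.001]
force: [-6.0, 6.6, 19.9]
finger_gap: 0.0227
[-6.2115635   7.05679074 19.33069714] [ 0.50023905 -0.41928168  0.04456935]
```

View pics/s7c.png

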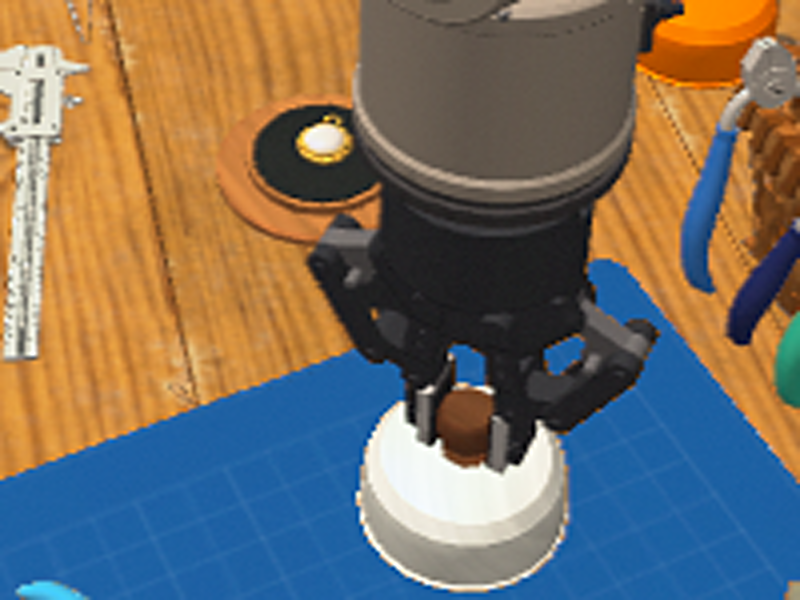

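The cover is seated on the mat and pressing at about 20 N. I'll ease off, open and rise.

```bash
python3 -m handwheel '[[[0,0,0],[0,0,-0.5],0],[[0,0,0],[0,0,-0.5],0.15],[[0,0,0],[0,0,-0.5],0.35],[[0,0,0],[0,0,-0.5],0.5],[[0,0,0],[0,0,-0.5],0.5],[[0,0,0],[0,0,-0.5],0.5],[[0,0,0],[0,0,-6],0.5],[[0,0,0],[0,0,-16],0.5],[[0,0,0],[0,0,-40],0.5],[[0,0,0],[0,0,-80],0.5]]'
python3 - <<'E'
from h import *
p=snap('side','s8')
i=p['image'][260:420,200:400,::-1];cv2.imwrite('pics/s8c.png',cv2.resize(i,None,fx=4,fy=3.75,interpolation=cv2.INTER_CUBIC))
E
```

```text
time: 13.85
tool_pos: [0.4997, -0.4191, 0.1252]
tcp_rot: [0.901, 0.434, 0.001, -0.001]
force: [0.8, 0.9, 1.3]
finger_gap: 0.0427
```

View pics/s8c.png

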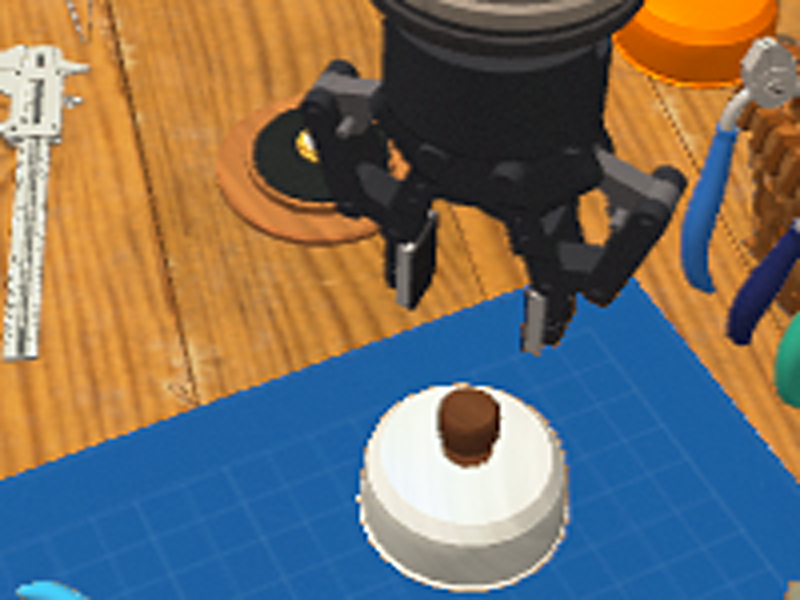

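The cover stands upright on the mat and has been let go. Next I'll measure the pendant and the needle tip.

```bash
python3 -m handwheel '[[[0,0,0],[0,0,-50],0.5],[[0,0,0],[15,-25,-90],0.5],[[0,0,0],[35,-50,-120],0.5],[[0,0,0],[55,-75,-150],0.5],[[0,0,0],[75,-100,-175],0.5],[[0,0,0],[95,-125,-175],0.5],[[0,0,0],[110,-134,-175],0.5],[[0,0,0],[110,-134,-175],0.5],[[0,0,0],[110,-134,-175],0.5],[[0,0,0],[110,-134,-175],0.5]]'
python3 look.py wrist w9 stone_top pendant stand needle_tip gauge
python3 look.py side s9 stone_top needle_tip gauge stand
```

```text
time: 15.15
tool_pos: [0.4638, -0.2527, 0.3057]
tcp_rot: [0.901, 0.433, 0.002, 0.001]
force: [-0.3, 0.9, 0.6]
finger_gap: 0.0428
w9 stone_top [([270.4, 124.4], 0.55)]
w9 pendant [([272.8, 121.7], 0.71)]
w9 stand [([268.1, 125.1], 0.83)]
w9 needle_tip [([275.1, 55.8], 0.52)]
w9 gauge [([282.4, 7.4], 0.67), ([270.0, 125.2], 0.16)]
15.45
s9 stone_top [([278.6, 299.0], 0.46)]
s9 needle_tip [([296.4, 241.4], 0.52)]
s9 gauge [([312.4, 267.6], 0.68)]
s9 stand [([277.3, 306.1], 0.72)]
15.7
```

View pics/w9.png

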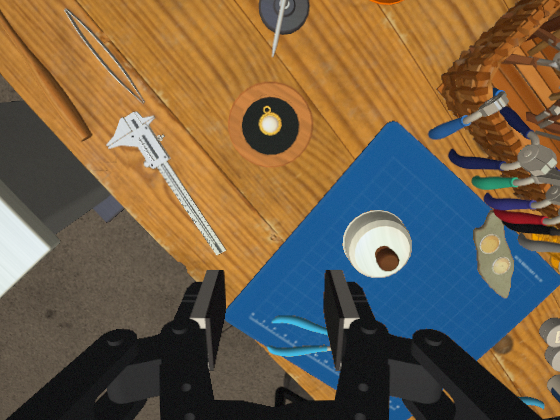

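View pics/s9.png

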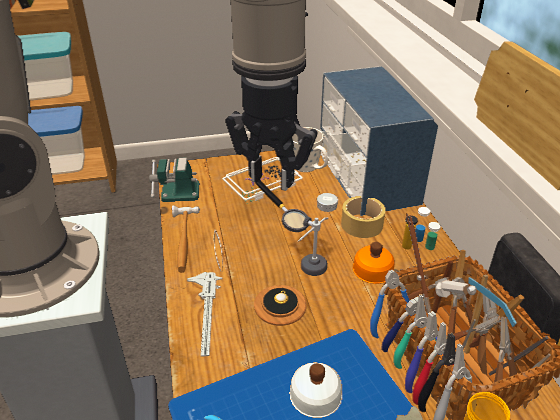

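```bash
python3 -c "
import cv2,numpy as np
i=cv2.imread('pics/w9.png')[40:160,220:320];a=cv2.resize(i,None,fx=4,fy=4,interpolation=cv2.INTER_CUBIC)
j=cv2.imread('pics/s9.png')[225:325,255:355];b=cv2.resize(j,(400,480),interpolation=cv2.INTER_CUBIC)
cv2.imwrite('pics/z9.png',np.hstack([a,b]))"
```

```text
(no output)
```

View pics/z9.png

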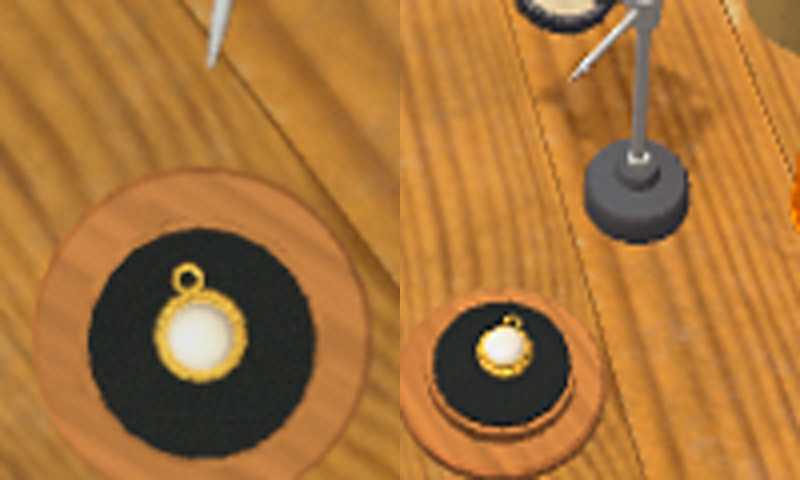

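Run:
```python
from h import *
np.set_printoptions(precision=4,suppress=True)
w=pickle.load(open('pics/w9.pkl','rb'))['p'];s=pickle.load(open('pics/s9.pkl','rb'))['p']
w3=pickle.load(open('pics/w3.pkl','rb'))['p']
print('needle',tri([(w,[272.5,56.7]),(s,[297.8,241.3])]))
print('stone',tri([(w,[269.1,123.6]),(s,[280.8,296.5])]),onz(w,[269.1,123.6],.025),onz(s,[280.8,296.5],.025))
print('stand', onz(w,[ (220+201/4)-.4,(40+343/4)-.4],.016))
# loupe geometry from w1,w2 with pixel refinement later
w2=pickle.load(open('pics/w2.pkl','rb'))['p']
i=cv2.imread('pics/w2.png')[80:240,250:350];cv2.imwrite('pics/w2c.png',cv2.resize(i,None,fx=4,fy=3.75,interpolation=cv2.INTER_CUBIC))
i=cv2.imread('pics/w1.png')[200:320,240:320];cv2.imwrite('pics/w1c.png',cv2.resize(i,None,fx=5,fy=5,interpolation=cv2.INTER_CUBIC))
```

```text
needle (array([ 0.5316, -0.1681,  0.1088]), [0.0009636434571967695, 0.0009636434571969084])
stone (array([ 0.4878, -0.2169,  0.02  ]), [0.0010379874275094209, 0.001037987427509463]) [ 0.4872 -0.2162  0.025 ] [ 0.4878 -0.2218  0.025 ]
stand [ 0.486  -0.2189  0.016 ]
```

View pics/w2c.png

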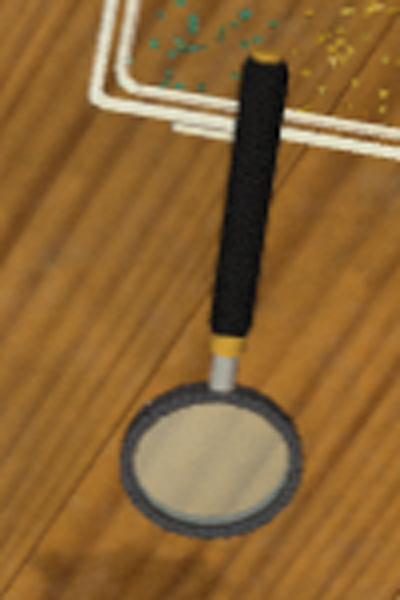

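View pics/w1c.png

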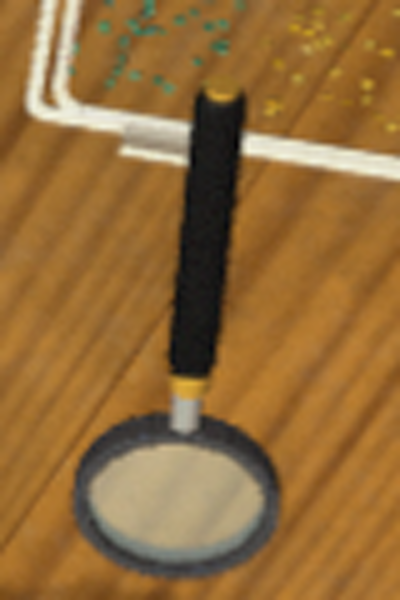

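Run:
```python
from h import *
np.set_printoptions(precision=4,suppress=True)
P={k:pickle.load(open(f'pics/{k}.pkl','rb'))['p'] for k in ['w1','w2','w9','s9']}
# camera in tool from w9
T=np.array([.4638,-.2527,.3057]);q=np.array([.901,.433,.002,.001]);Rt=Rot.from_quat(q).as_matrix()
Rc=P['w9']['R']@Rt; tc=P['w9']['R']@T+P['w9']['t']
print('cam in tool',-Rc.T@tc)
T4=np.array([.4864,-.2198,.0872]);R4=Rot.from_quat([.901,.434,.001,0]).as_matrix()
w4=dict(P['w9']);w4['R']=Rc@R4.T;w4['t']=tc-w4['R']@T4
T6=np.array([.4863,-.2198,.1141]);w6=dict(w4);w6['t']=tc-w4['R']@T6
print('needle',tri([(w4,[281.2,136.5]),(P['w9'],[272.5,56.7]),(P['s9'],[297.8,241.3])]))
print('needle',tri([(w4,[281.2,136.5]),(P['w9'],[272.5,56.7])]),tri([(w4,[281.2,136.5]),(P['s9'],[297.8,241.3])]),tri([(w6,[281,127]),(P['s9'],[297.8,241.3])]))
# loupe
pts={'w2':[(302.4,202.3),(307.1,168.3),(316.3,96.2)],'w1':[(275.0,298.5),(278.0,275.5),(284.0,219)]}
c,s=np.cos(np.radians(13)),np.sin(np.radians(13))
for k in pts:
    o=onz(P[k],pts[k][0],.012);a=onz(P[k],pts[k][1],.012+.055*s);b=onz(P[k],pts[k][2],.012+.145*s)
    print(k,o,a,b,np.degrees(np.arctan2(*(o-b)[1::-1])),np.linalg.norm(o-b),np.linalg.norm(o-a))
for i in range(3): print(tri([(P['w1'],pts['w1'][i]),(P['w2'],pts['w2'][i])]))
```

```text
cam in tool [ 0.0845 -0.0006 -0.1424]
needle (array([ 0.5312, -0.1679,  0.1087]), [0.000894775655080215, 0.0005381361429049123, 0.001404649178107984])
needle (array([ 0.5305, -0.1678,  0.108 ]), [0.00021509549490389475, 0.00021509549490369325]) (array([ 0.5315, -0.1679,  0.1087]), [0.001145594570022481, 0.0011455945700222616]) (array([ 0.5317, -0.168 ,  0.1087]), [0.0009426491653052201, 0.0009426491653048993])
w2 [0.5724 0.0157 0.012 ] [0.5498 0.0602 0.0244] [0.5086 0.1408 0.0446] -62.96731097748653 0.14418487946937622 0.051449798269546376
w1 [0.5724 0.0161 0.012 ] [0.5519 0.0572 0.0244] [0.5092 0.1402 0.0446] -63.01434214297794 0.14299973910594016 0.047582218596598294
(array([0.5728, 0.0154, 0.0107]), [5.1765927262746014e-05, 5.176592726273964e-05])
(array([0.5484, 0.0618, 0.0344]), [0.0005063580156776101, 0.0005063580156779937])
(array([0.5085, 0.1408, 0.0468]), [0.00020267187361699485, 0.00020267187361704787])
```

```bash
cat > plan.py <<'E'
from h import *
np.set_printoptions(precision=2,suppress=True)
def plan(Rtgt,ptgt,o=None):
    o=o or ctrl.get_obs();R0=Rot.from_quat(o['tcp_rot'])
    print('turn',np.degrees((R0.inv()*Rot.from_matrix(Rtgt)).as_rotvec()),'shift',1000*R0.inv().apply(np.array(ptgt)-o['tool_pos']))
def loupeR(head,tilt):
    h,t=np.radians(head),np.radians(tilt)
    lx=np.array([np.cos(h)*np.cos(t),np.sin(h)*np.cos(t),-np.sin(t)]);ly=np.array([-np.sin(h),np.cos(h),0]);lz=np.cross(lx,ly)
    return lx,ly,lz,np.column_stack([-lx,ly,-lz])
E
python3 - <<'E'
from plan import *
lx,ly,lz,R=loupeR(-63,13)
O=np.array([.5724,.0157,.012]);g=O-.075*lx;T=g-.016*lz
print(g,T,R)
plan(R,T+.09*lz);plan(R,T+.09*lz+np.array([0,0,.12]));plan(R,T)
E
```

```text
[0.54 0.08 0.03] [0.54 0.08 0.01] [[-0.44  0.89 -0.1 ]
 [ 0.87  0.45  0.2 ]
 [ 0.22  0.   -0.97]]
turn [  7.77  11.52 -65.26] shift [ 299.28 -134.43  205.07]
turn [  7.77  11.52 -65.26] shift [ 299.67 -133.9    85.07]
turn [  7.77  11.52 -65.26] shift [ 307.36 -153.25  292.71]
```

```bash
python3 -m handwheel '[[[1,1,-9],[45,-20,10],0.5],[[2,3,-18],[90,-40,20],0.5],[[3,4,-27],[135,-60,30],0.5],[[4,6,-36],[180,-80,45],0.5],[[5,8,-45],[225,-100,60],0.5],[[6,10,-54],[265,-118,75],0.5],[[7,11,-60],[299,-134,85],0.5],[[7.8,11.5,-65.3],[299,-134,130],0.5],[[7.8,11.5,-65.3],[299,-134,180],0.5],[[7.8,11.5,-65.3],[299,-134,205],0.5]]'
python3 -m handwheel '[[[0,0,0],[0,0,10],0.5],[[0,0,0],[0,0,20],0.5],[[0,0,0],[0,0,25],0.5],[[0,0,0],[0,0,25],0.5],[[0,0,0],[0,0,25],0.5],[[0,0,0],[0,0,25],0.5],[[0,0,0],[0,0,25],0.5],[[0,0,0],[0,0,25],0.5],[[0,0,0],[0,0,25],0.5],[[0,0,0],[0,0,25],0.5]]'
python3 look.py wrist w10 
python3 look.py side s10
python3 - <<'E'
from plan import *
lx,ly,lz,R=loupeR(-63,13)
O=np.array([.5724,.0157,.012]);g=O-.075*lx;T=g-.016*lz
plan(R,T)
i=cv2.imread('pics/s10.png')[120:260,200:375];cv2.imwrite('pics/s10c.png',cv2.resize(i,None,fx=4,fy=4,interpolation=cv2.INTER_CUBIC))
p=pickle.load(open('pics/w10.pkl','rb'))['p']
for s in [0,.06,.075,.09]: print(proj(p,O-s*lx))
E
```

```text
time: 16.95
tool_pos: [0.5459, 0.0654, 0.0985]
tcp_rot: [0.519, 0.847, 0.058, -0.098]
force: [0.1, 0.2, 0.2]
finger_gap: 0.0429
time: 18.2
tool_pos: [0.5433, 0.0704, 0.0741]
tcp_rot: [0.519, 0.847, 0.058, -0.098]
force: [-0.1, 0.1, 0.0]
finger_gap: 0.0427
18.25
18.3
turn [-0.2  -0.02  0.01] shift [ 0.64  1.33 62.59]
[274.95 352.56]
[275.08 267.23]
[275.11 242.96]
[275.15 217.45]
```

View pics/w10.png

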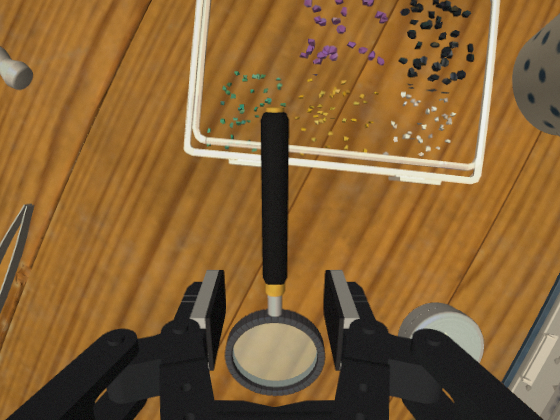

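View pics/s10c.png

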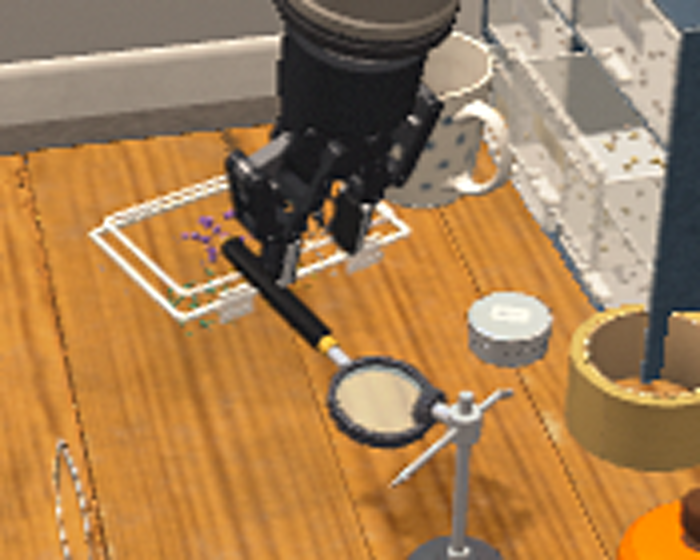

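The handle is vertical in the picture at column 275, aligned with the jaws. The lens is at (275,352), as the model predicted. I'll go down and close.

```bash
python3 -m handwheel '[[[0,0,0],[0.5,0.5,25],0.5],[[0,0,0],[0.5,1,45],0.5],[[0,0,0],[0.5,1,57],0.5],[[0,0,0],[0.5,1,62],0.5],[[0,0,0],[0.5,1,62],0.5],[[0,0,0],[0.5,1,62],0.3],[[0,0,0],[0.5,1,62],0.1],[[0,0,0],[0.5,1,62],0.0],[[0,0,0],[0.5,1,62],0.0],[[0,0,0],[0.5,1,62],0.0]]'
python3 look.py wrist w11; python3 look.py side s11;python3 -c "
import cv2
i=cv2.imread('pics/s11.png')[120:260,200:375];cv2.imwrite('pics/s11c.png',cv2.resize(i,None,fx=4,fy=4,interpolation=cv2.INTER_CUBIC))"
```

```text
time: 19.55
tool_pos: [0.5378, 0.0836, 0.0143]
tcp_rot: [0.519, 0.847, 0.058, -0.097]
force: [-0.4, -1.5, 6.8]
finger_gap: 0.0128
19.6
19.65
```

View pics/w11.png

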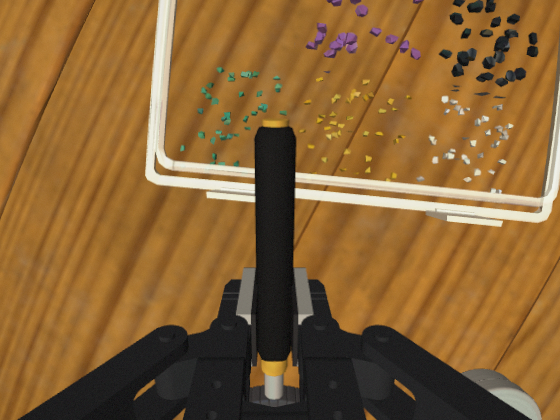

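View pics/s11c.png

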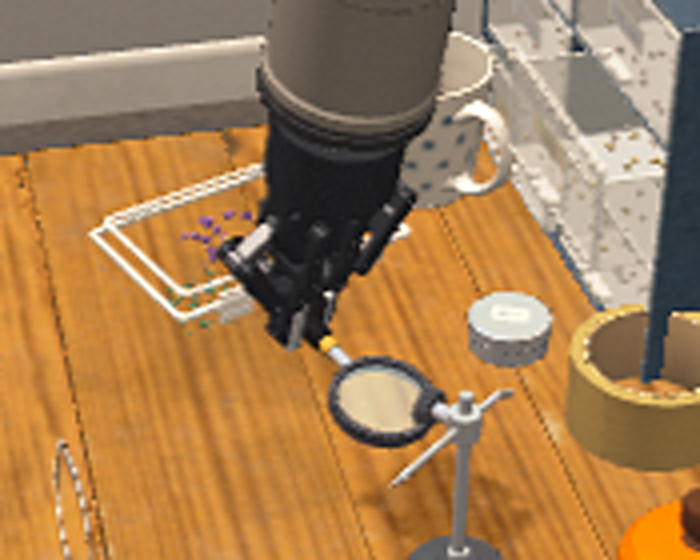

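The grip on the handle is good, with a gap of 12.8 mm. Now I'll lift.

```bash
python3 - <<'E'
from plan import *
o=ctrl.get_obs()
lx,ly,lz,R=loupeR(-63,13);O=np.array([.5724,.0157,.012])
R0=Rot.from_quat(o['tcp_rot']);off=R0.inv().apply(O-o['tool_pos']);print('loupe in tool mm',off*1000)
np.save('off.npy',off)
plan(R,o['tool_pos']+[0,0,.19])
Rg=loupeR(-63,0)[3]
plan(Rg,o['tool_pos']+[0,0,.19])
E
python3 -m handwheel '[[[0,0,0],[1,0,-4],0],[[0,0,0],[3,0,-12],0],[[0,0,0],[6,0,-25],0],[[0,0,0],[10,0,-43],0],[[0,0,0],[15,0,-65],0],[[0,0,0],[20,0,-87],0],[[0,0,0],[26,0,-112],0],[[0,0,0],[32,0,-137],0],[[0,0,0],[37,0,-161],0],[[0,0,0],[42,0,-185],0]]'
python3 look.py wrist w12; python3 look.py side s12
python3 - <<'E'
from plan import *
off=np.load('off.npy');G=np.array([.4872,-.2165,.1083])
Rg=loupeR(-63,0)[3];T=G-Rg@off;print(T*1000)
plan(Rg,T+[0,0,.09]);plan(Rg,T)
E
```

```text
loupe in tool mm [-74.72  -0.02 -14.93]
turn [-0.15 -0.01  0.01] shift [  42.78   -0.49 -185.12]
turn [ -0.15 -13.01   0.02] shift [  42.78   -0.49 -185.12]
time: 20.9
tool_pos: [0.5384, 0.0829, 0.206]
tcp_rot: [0.519, 0.847, 0.058, -0.097]
force: [0.7, -0.1, -1.5]
finger_gap: 0.0128
20.95
21.0
[ 453.3  -149.91   93.37]
turn [  0.09 -12.97   0.02] shift [-169.22 -182.78  -14.67]
turn [  0.09 -12.97   0.02] shift [-189.42 -182.93   73.03]
```

View pics/w12.png

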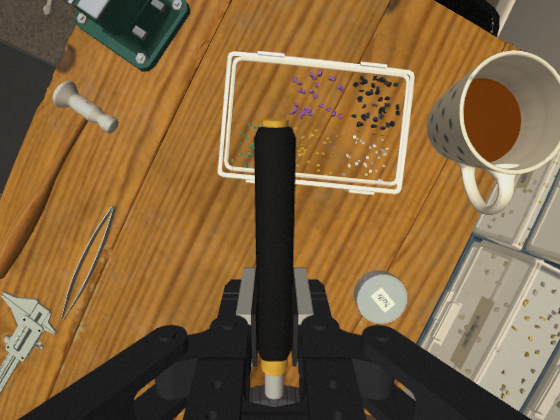

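View pics/s12.png

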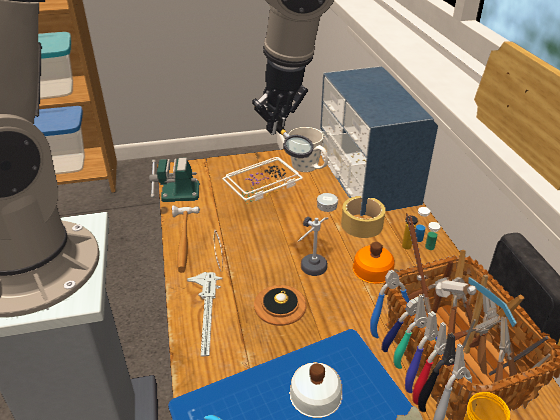

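The loupe is lifted, and the handle sits in the fingers as in w11, so it hasn't slipped. I'll level it and carry it above the stone.

```bash
python3 -m handwheel '[[[0,-1,0],[-8,-9,-2],0],[[0,-3,0],[-25,-27,-4],0],[[0,-5,0],[-46,-50,-6],0],[[0,-7,0],[-68,-73,-8],0],[[0,-9,0],[-90,-97,-10],0],[[0,-11,0],[-112,-120,-12],0],[[0,-12,0],[-134,-144,-14],0],[[0,-13,0],[-153,-165,-15],0],[[0,-13,0],[-165,-178,-15],0],[[0,-13,0],[-169,-183,-15],0]]'
python3 look.py side s13
python3 - <<'E'
from plan import *
off=np.load('off.npy');G=np.array([.4872,-.2165,.1083])
Rg=loupeR(-63,0)[3];plan(Rg,G-Rg@off)
i=cv2.imread('pics/s13.png')[180:340,200:400];cv2.imwrite('pics/s13c.png',cv2.resize(i,None,fx=4,fy=3.75,interpolation=cv2.INTER_CUBIC))
E
```

```text
time: 22.25
tool_pos: [0.4521, -0.1511, 0.1835]
tcp_rot: [0.523, 0.852, 0.0, 0.001]
force: [-0.4, 0.1, -1.8]
finger_gap: 0.0127
22.3
turn [ 0.07  0.04 -0.07] shift [ 0.63  1.5  90.12]
```

View pics/s13c.png

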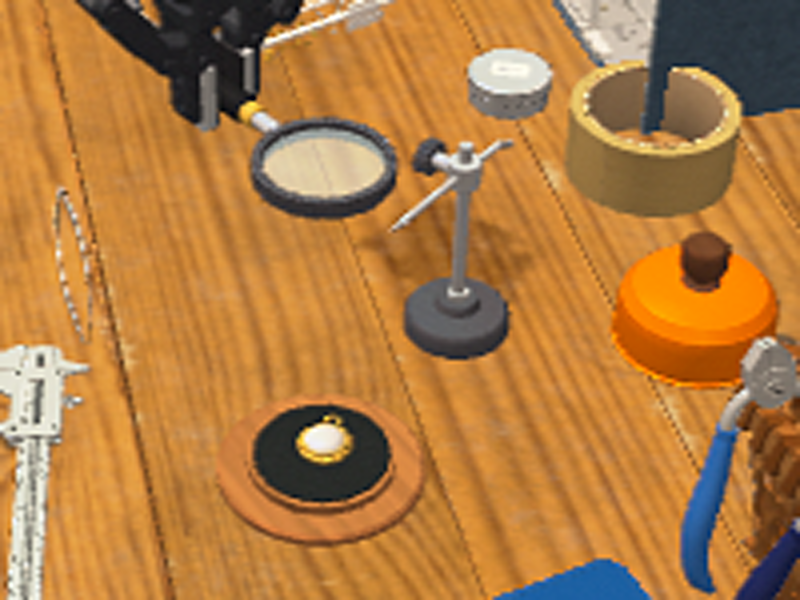

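The lens is level above the stand, and nothing lies below it but the stone. I'll descend 90 mm.

```bash
python3 -m handwheel '[[[0,0,0],[0.5,1,8],0],[[0,0,0],[0.5,1.5,22],0],[[0,0,0],[0.5,1.5,38],0],[[0,0,0],[0.5,1.5,54],0],[[0,0,0],[0.5,1.5,69],0],[[0,0,0],[0.5,1.5,80],0],[[0,0,0],[0.5,1.5,87],0],[[0,0,0],[0.5,1.5,90],0],[[0,0,0],[0.5,1.5,90],0],[[0,0,0],[0.5,1.5,90],0]]'
python3 look.py side s14 loupe needle_tip; python3 look.py top t14 loupe
python3 - <<'E'
from plan import *
np.set_printoptions(precision=4,suppress=True)
off=np.load('off.npy');G=np.array([.4872,-.2165,.1083])
Rg=loupeR(-63,0)[3];plan(Rg,G-Rg@off)
o=ctrl.get_obs();L=o['tool_pos']+Rot.from_quat(o['tcp_rot']).apply(off);print('lens est',L,Rot.from_quat(o['tcp_rot']).as_matrix()[:,2])
s=pickle.load(open('pics/s14.pkl','rb'))['p'];t=pickle.load(open('pics/t14.pkl','rb'))['p']
print('expect side lens',proj(s,L),'needle',proj(s,[.5312,-.1679,.1083]),'top lens',proj(t,L),'stone',proj(t,[.4872,-.2165,.025]),proj(s,[.4872,-.2165,.025]))
i=s['image'][180:340,200:400,::-1];cv2.imwrite('pics/s14c.png',cv2.resize(i,None,fx=4,fy=3.75,interpolation=cv2.INTER_CUBIC))
i=t['image'][150:310,270:430,::-1];cv2.imwrite('pics/t14c.png',cv2.resize(i,None,fx=3.75,fy=3.75,interpolation=cv2.INTER_CUBIC))
E
```

```text
time: 23.55
tool_pos: [0.4536, -0.1501, 0.0938]
tcp_rot: [0.523, 0.852, 0.001, 0.001]
force: [0.3, 0.3, -1.2]
finger_gap: 0.013
s14 loupe [([282.0, 262.3], 0.8)]
s14 needle_tip [([297.6, 240.2], 0.53)]
23.7
t14 loupe []
23.8
turn [ 0.0861  0.0395 -0.0688] shift [ 0.1261 -0.1355  0.2833]
lens est [ 0.4873 -0.2166  0.1086] [ 0.0017  0.0001 -1.    ]
expect side lens [279.9309 262.0668] needle [297.0346 241.4436] top lens [370.0343 239.909 ] stone [361.4234 240.4164] [279.8813 294.5365]
```

View pics/s14c.png

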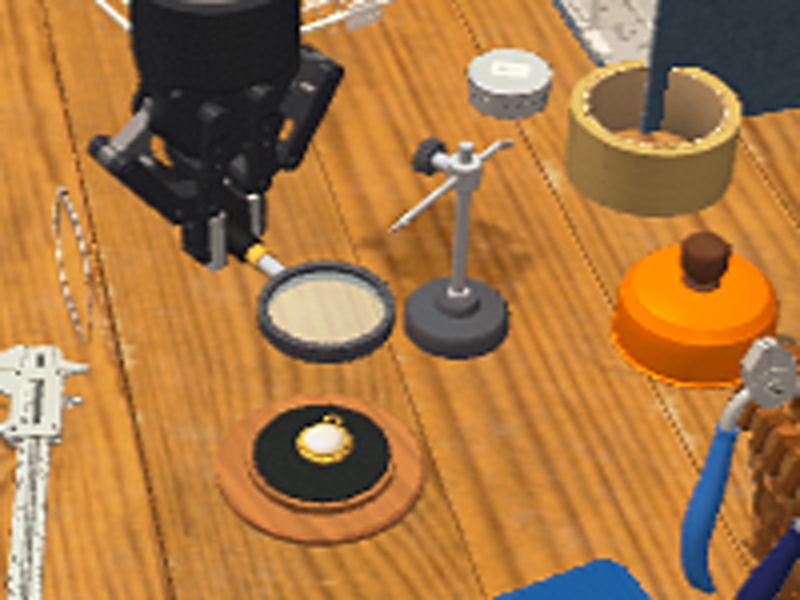

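View pics/t14c.png

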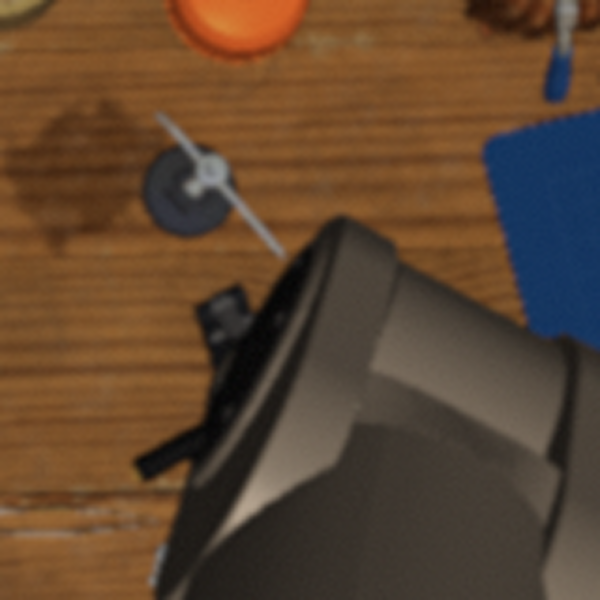

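The side view shows the lens at (281.5,262.5), right over the stone at (281,296). The needle tip is at (298,241), unmoved and clear of the frame. I'll let it settle, check once more and hand in.

```bash
python3 -m handwheel '[[[0,0,0],[0,0,0],0],[[0,0,0],[0,0,0],0],[[0,0,0],[0,0,0],0],[[0,0,0],[0,0,0],0],[[0,0,0],[0,0,0],0],[[0,0,0],[0,0,0],0],[[0,0,0],[0,0,0],0],[[0,0,0],[0,0,0],0],[[0,0,0],[0,0,0],0],[[0,0,0],[0,0,0],0]]'
python3 - <<'E'
from h import *
off=np.load('off.npy');p=snap('side','s15');o=ctrl.get_obs()
print(o['tool_pos']+Rot.from_quat(o['tcp_rot']).apply(off),np.abs(o['qvel']).max(),o['finger_gap'])
a=cv2.imread('pics/s14.png').astype(int);print('diff',np.abs(a-p['image'][:,:,::-1])[180:340,200:400].mean())
print(ctrl.job_done())
E
```

```text
time: 25.05
tool_pos: [0.4535, -0.15, 0.0937]
tcp_rot: [0.523, 0.852, 0.0, 0.001]
force: [1.1, 0.4, -1.1]
finger_gap: 0.0128
[ 0.48729782 -0.21658858  0.10865277] 0.0019749596841322336 0.012531537044045169
diff 1.1402291666666666
the job is handed in; nothing more can be done
None
```

I lifted the silver cover off the stand by its knob and set it upright on the cutting mat, about 200 mm from the stand. I then took the loupe by its handle and held it level over the pendant. The job was handed in at about 25 s with the loupe still in the fingers; it reports no verdict.

Last checks before handing in:
- **Lens position:** by my estimate it was at (0.4873, -0.2166, 0.1087), against the stone at (0.4872, -0.2165) and the needle tip at about 0.108–0.109 m high. This comes from the arm's pose and the loupe's measured place in the grip.
- **Level and at rest:** the tool was vertical to about 0.1°, the joints were nearly still and the grip gap was steady at about 13 mm. That the lens itself is level rests on the 13° handle slope given in the task; my own two-view measurement gave about 14°, which is within tolerance.
- **Nothing disturbed:** the pendant, stand, gauge and tin showed no visible shift in the last side pictures I viewed. The loupe frame looked clear of the needle. I didn't check the bead box or tweezers closely at the end.

Two checks were weaker:
- **Side view against the calibration:** it put the lens about 1.5 pixels from where I expected. The stone was off in nearly the same direction, leaving about 1–2 mm, so I made no correction.
- **Top view:** the arm hid the lens, so that picture could not confirm its position.

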